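Open the filter lid of the bench fume extractor

TASK

The fume extractor's filter is due for changing. With the fingertips, press in the snap tab at the end of the dark filter lid and, with the tab in, push the released lid along its guide rails and off its seat, until all of it is out of the rails, the filter is uncovered and the lid lies flat on the bare top of the case. Only press and push: do not lift the lid off, and leave the other things on the bench where they are.

Things in the scene. Friction and masses are not known exactly. Their poses are not given: they have to be found in the camera images.
- extractor: Bench fume extractor, off-white case 340 mm long (its x), 170 wide (y), 110 high, fixed to the bench. Origin: centre of its underside, on the bench; z up. On its -x half the dark filter lid covers the filter well; the +x half is a bare flat top, level with the lid's seat (110 mm up). A duct spigot stands 45 mm out of the +x end. The lid comes off its seat towards +x only.
- rail_end (a point): On the seat level, midway between the +x ends of the two aluminium guide rails, where the bare top (200 mm long) begins. The rails run 125 mm from here towards the case's -x, are 12 mm high, and leave a clear width of 88 mm between them for the fingers; their lips overhang the edges of the lid. The filter well between them is 80 mm wide; the filter is 15 mm below the seat.
- lid: Dark plastic filter lid, about 0.22 kg, loose in the rails (2 mm play). Origin: underside; seated it is at x -70, z 110 mm of the case, axes parallel. Base plate 110 mm wide, 6 thick, x -45 to 60 mm; on it a hood 82 mm wide, x -45 to 52 mm, top 28 mm above the seat; snap tab at its -x end. Lid and tab are out of the rails when the origin is 123 mm from its seated place.
- hood_face (a point): Centre of the lid hood's upright end face, 82 mm wide, from the tab up to 28 mm above the seat, facing the lid's -x. A fingertip standing on the tab pushes the lid by this face, towards +x.
- tab_top (a point): Centre of the top of the snap tab, the lid's -x end: a flat ribbed tongue 36 mm long (lid x -83 to -47 mm), 84 mm wide, top 9 mm above the seat when free. Two ears at its sides stand in pockets of the rails against the ends of the lips and lock the lid until the tab is pressed down.
- snap_tab (a joint): How far the tab is pressed in (straight down, m): 0 free, 0.003 just releases the lid, 0.005 end of travel. A spring returns it: 1.2 N at the start, 4.2 N at the end. Keep it in for the lid's first 12 mm; then the ears run under the rails' lips, which hold it about 3 mm in until 102 mm of lid travel, where it springs up.
- spare_filter: New filter cartridge, cardboard frame 110 x 76 x 30 mm with white pleats, loose on the bench. Origin: centre of the underside. Leave alone.
- magnet: Grey triangular welding magnet, about 75 x 75 x 16 mm, loose, flat on the bench. Origin: underside. Leave alone.
- spray: Spray can, 52 mm across, 150 mm high, loose, upright. Origin: centre of the underside. Leave alone.
- hammer: Hammer about 240 mm long lying on the bench. Origin: underside, about its middle, handle to its -x. Leave alone.
Things that resemble listed ones, but are neither listed nor needed, are in the scene too. There is more than one size of the lid; the job needs the middle-sized.

How it is judged:
On the way, in this order (a step that is already met when the one before it is completed fails the run):
1. the snap tab is pressed in by the fingers with the lid still on its seat (value of joint snap_tab above 0.003 m and distance of lid from where it was at the start of the episode below 0.012 m and contact force between the fingers and lid above 0.5 N), for 0.05 s.
2. the released lid is pushed along the rails, tab held in by their lips (x of lid in the frame of extractor above -0.03 m and value of joint snap_tab above 0.0015 m), for 0.05 s.
At the end, for the whole second after the job is handed in: The whole lid is out of the guide rails (its origin at least 118 mm from its seat along the case's +x), lies flat (tilt under 0.06 rad) at rest on the top of the case (within 5 mm of that height), and the tab has sprung back (under 1.5 mm in) (x of lid in the frame of extractor above 0.048 m and z of lid in the frame of extractor between 0.105 and 0.115 m and angle between lid's own z axis and vertical below 0.06 rad and value of joint snap_tab below 0.0015 m and linear speed of lid below 0.02 m/s); the robot touches nothing.
It fails at once if the lid is lifted (more than 10 mm above its seat) (z of lid in the frame of extractor above 0.12 m).
It fails at once if the lid is tipped up or pushed off the case (angle between lid's own z axis and vertical above 0.3 rad).
It fails at once if one of the other things on the bench is moved (more than 20 mm) (distance of any of spare_filter, magnet, spray, hammer from where it was at the start of the episode above 0.02 m).
It also fails if it takes over 35 s, if anything falls off the work surface, if the arm or the gripper's body presses on something with over 40 N, if the wrist force passes 120 N, or if a joint passes its speed limit or range.

ROBOT

A 6-joint arm with a two-finger parallel gripper is mounted at the origin on the work surface. World frame = base frame: x ahead of the robot, y to its left, z up, the work surface at z = 0. Lengths are in m, angles in rad, forces in N, time in s.
With the tool pointing down it reaches from about 0.425 to 0.95 m from the base axis. Payload 3.5 kg.
Tool frame: the origin (TCP) lies on the centre line of the jaws, within the pads' length; the fingertips stand 25 mm ahead of it and the grasp point (between the pads) lies 6 mm ahead of it; y points along the fingers, z is the direction in which the jaws open and shut, and the axes are right-handed (so a half turn about y gives the same grasp; the last joint's range is limited). The gripper opens to 85 mm and grips with 20 to 120 N. Pads are 22 mm wide; open, the fingers measure 114 mm over their backs; the gripper's body (76 mm by 85 mm) begins 54 mm behind the grasp point. The pads swing forward as they close: fully open they stand 13 mm farther back than shut.
Start: joints at [-1.327, 0.286, 1.577, -0, 1.279, -0.15], TCP at [0.259, -0.623, 0.256] pointing down, gripper open.
Joint ranges: [-2.77, 2.77], [-0.9, 2.22], [0.21, 2.48], [-1.53, 4.67], [0.24, 2.81], [-2.84, 2.84]. Speed limits (rad/s): [2.79, 2.79, 3.14, 3.14, 3.14, 3.14].

INTERFACE

Orientations are given as a unit quaternion [x, y, z, w].
In Python, from plant import ctrl gives the robot as it stands.
- The arm moves only by the tool arm_command, never from a script. Its argument "steps" is a list of rows, each an object with "hand": the opening, from 0 (shut) to 1 (fully open); "travel": the shift along the tool's x, y, z in units of 0.3 m (1.0 is 0.3 m), a list of three; "rotation": the turn, a rotation vector about the tool's x, y, z in units of 30 degrees (1.0 is 30 degrees), a list of three. A call has 1 to 20 rows; each row shifts and turns the pose as measured when the row begins, along the tool's axes as they then stand; what a row does not reach is not made up. A row lasts 1/8 s, in which the tool goes at most 62.5 mm and 10.7 degrees, less where a joint would pass 70% of its speed; a pose out of reach is approached as far as the arm can. A call with a number of a shift or a turn outside -1 to 1 is refused whole. A call with a gripper value outside its range is refused whole. The fingers move at their own pace and stop on an object; "grip_force" is the grip in N (left out, the last holds). Time passes only in rows, so rows that do not move let the fingers close. It gives the time, the measured TCP pose, the force and the opening at its end, in the units of the state.
- ctrl.get_state(): the state, without advancing time (a new reading comes with each control period).
- ctrl.read_camera(name): name is "scene" or "top" or "wrist"; returns (picture, depth): 420x560x3 uint8, blue, green, red; 420x560 float32, m along the optical axis (not along the pixel's ray), 0 where there is no reading.
- ctrl.camera_params(name): a dict with "fx", "fy", "cx", "cy" (pixels), "extrinsics" (4x4, takes a point from camera to world coordinates); the wrist camera has in their place "tool_from_camera" (4x4, takes a point from camera to tool coordinates, whose origin is the TCP and whose axes are the tool frame's). Camera axes: x right, y down, z forward; pixel columns grow to the right and rows downward; lengths in m; the calibration is good to about 2 mm. The wrist camera is an equidistant fisheye: a pixel r from the principal point sees the ray r / f radians off the axis. A picture is of the moment at which its call begins: read the wrist's pose just before it. camera_params takes no time and is no camera call.
- ctrl.sign_off(): hands the job in, once; it reports no verdict.
Trained networks look in the newest picture that a camera, given by its name, has taken for a name from the list of things; names that differ only in an ending like _2 or _b are one class to them, and where a whole thing is asked for, a point or a joint stands for the part that bears it (a point fixed in the world has none). Each returns a list of dicts, best first, with "score" (0 to 1); they miss things now and then, are a little off and sometimes report something else, mostly with a low value. They report only what shows in the picture. A call takes as long as a camera call. They do not tell look-alikes from the thing itself.
- ctrl.masks_of(camera, thing): "region" (420x560 bool, what is visible of it) and "at" ([column, row] in pixels, amid what is visible of it).
The state is a dict: "time": time; "qpos": joint angles; "dq": joint speeds; "joint_efforts": joint torques, N m; "eef_pos": TCP position; "tcp_rot": TCP orientation; "contact_force": force on the tool from outside, world axes, zero at the start; "wrist_torque": the same for the moment, N m; "opening": opening from 0.0 (shut) to 1.0 (fully open).
Only numpy, scipy, OpenCV 4.12 (cv2) and the standard library are available. Lean on these libraries where they do the work, as an engineer would, in place of code of your own. Each camera call takes 0.05 s, during which the arm holds its last target.

## Working session

There is one attempt and no reset: what is moved stays moved. The work goes in short steps, Python scripts to look and compute and a tool call to move; the robot and the scene stay as the last step left them, time stands still between calls to the robot, and variables do not carry over. Pictures are saved under pics/ and viewed, and the job is handed in when it is done.

Besides the shell and the picture viewer there is one more tool, called after "Call:" by a JSON object that holds its "op" and its "data", one argument or row to a line. arm_command: Moves the arm, as the interface text tells. Shifts and turns lie within -1 to 1; 1 stands for 0.3 m of shift or 30 degrees of turn. Its arguments: {"type":"object","properties":{"steps":{"type":"array","items":{"type":"object","properties":{"hand":{"type":"number"},"travel":{"type":"array","items":{"type":"number","minimum":-1,"maximum":1}},"rotation":{"type":"array","items":{"type":"number","minimum":-1,"maximum":1}}}}},"grip_force":{"type":"number"}},"required":["steps"]}

```bash
mkdir -p pics; ls; python3 - <<'E'
from plant import ctrl
import cv2,numpy as np,pickle
s=ctrl.get_state();print(s)
D={}
for c in ["scene","top"]:
    p,d=ctrl.read_camera(c);cv2.imwrite(f"pics/{c}0.png",p);D[c]=(p,d,ctrl.camera_params(c))
    for t in ["lid","extractor"]:
        m=ctrl.masks_of(c,t);print(c,t,[(round(x["score"],2),x["at"],int(x["region"].sum())) for x in m])
        D[c,t]=m
pickle.dump(D,open("d0.pkl","wb"))
E
```

```text
pics
{'time': 0.0, 'qpos': array([-1.32697402e+00,  2.87163385e-01,  1.57816472e+00, -1.87357402e-05,
        1.27861378e+00, -1.50001027e-01]), 'dq': array([ 0.00099481,  0.00029062, -0.00127774,  0.00104954, -0.00141988,
        0.00035361]), 'joint_efforts': array([-2.63592110e-04, -4.05983520e+01, -2.92623192e+01, -1.09725784e-04,
        5.83546178e-03,  8.93445275e-06]), 'eef_pos': array([ 0.25888929, -0.6227319 ,  0.25495529]), 'tcp_rot': array([-0.13838658,  0.69427078, -0.69261205,  0.13829601]), 'contact_force': array([-0.50662011,  0.4782896 , -0.88720139]), 'wrist_torque': array([ 0.02559976, -0.05285383, -0.01080478]), 'opening': 1.0021443702468014}
scene lid [(0.93, [251.9, 366.0], 8288), (0.82, [218.1, 195.0], 1489), (0.68, [252.1, 212.0], 7766), (0.59, [336.2, 291.6], 1368)]
scene extractor [(0.81, [253.2, 211.8], 7884)]
top lid [(0.77, [318.5, 270.5], 3281), (0.77, [322.0, 124.9], 1413), (0.64, [424.3, 151.4], 5550)]
top extractor [(0.71, [259.9, 241.7], 10887)]
```

View pics/scene0.png

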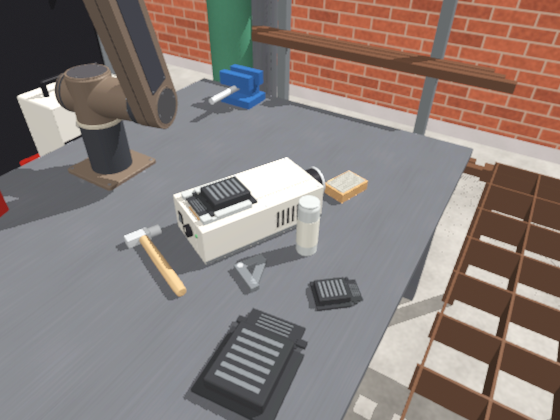

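View pics/top0.png

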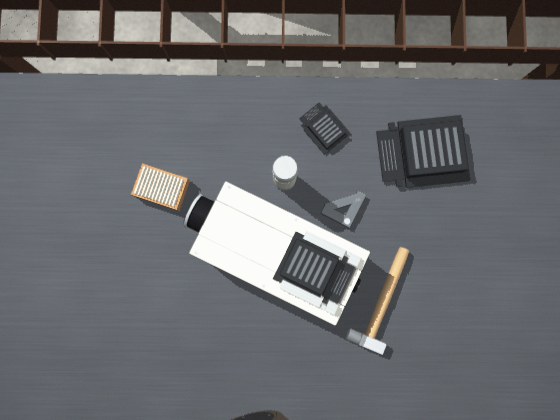

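The lid in question is on the case at about (310,265) in the top view. Its tab points lower-right, towards (345,285), and the spigot is at (200,213). Next I'll measure the case pose from depth.

```bash
cat > h.py <<'E'
import numpy as np,cv2,pickle
def cloud(d,P):
    v,u=np.mgrid[:d.shape[0],:d.shape[1]]
    X=np.stack([(u-P["cx"])/P["fx"]*d,(v-P["cy"])/P["fy"]*d,d,np.ones_like(d)],-1)
    return (X@np.asarray(P["extrinsics"]).T)[...,:3]
E
python3 - <<'E'
from h import *
D=pickle.load(open("d0.pkl","rb"))
for c in ["top","scene"]:
    p,d,P=D[c];W=cloud(d,P)
    print(c,np.round(P["extrinsics"],3).tolist(),P["fx"])
    m=D[c,"extractor"][0]["region"]&(d>0)
    if c=="scene": m|=D[c,"lid"][2]["region"]
    print(np.percentile(W[m][:,2],[5,25,50,75,95]))
    for lo,hi in [(.1,.118),(.118,.128),(.13,.15)]:
        k=cv2.dilate(m.astype(np.uint8),np.ones((25,25)))>0
        k&=(W[...,2]>lo)&(W[...,2]<hi)&(d>0)
        n,L,st,_=cv2.connectedComponentsWithStats(k.astype(np.uint8))
        Q=W[k][:,:2]; r=cv2.minAreaRect((Q*1000).astype(np.float32));print(lo,hi,k.sum(),r,np.median(W[k][:,2]))
E
```

```text
top [[0.008, -0.996, 0.094, 0.508], [-1.0, -0.009, -0.009, 0.002], [0.01, -0.094, -0.996, 1.148], [0.0, 0.0, 0.0, 1.0]] 496.7491256729643
[0.09646879 0.10758838 0.10922859 0.11096283 0.12125114]
0.1 0.118 9836 ((534.8947143554688, 23.511871337890625), (384.75970458984375, 170.11949157714844), 64.41453552246094) 0.10933853450864472
0.118 0.128 1504 ((489.6535339355469, -71.11319732666016), (145.22698974609375, 130.02499389648438), 64.60795593261719) 0.12074454634435594
0.13 0.15 1469 ((496.2907409667969, -56.182289123535156), (97.00148010253906, 81.69112396240234), 63.97724533081055) 0.13750001752035224
scene [[0.856, 0.329, -0.399, 1.035], [0.517, -0.521, 0.679, -0.697], [0.015, -0.788, -0.616, 0.725], [0.0, 0.0, 0.0, 1.0]] 421.07144140316115
[0.02107807 0.06629163 0.10613044 0.11046003 0.12060923]
0.1 0.118 4085 ((582.9638671875, -0.8537445068359375), (383.7227783203125, 273.9184875488281), 64.10803985595703) 0.11011995215145431
0.118 0.128 1026 ((564.5653076171875, -81.65531158447266), (167.65599060058594, 319.31317138671875), 88.30695343017578) 0.1215828730805959
0.13 0.15 1126 ((587.4813232421875, -51.65647888183594), (285.95184326171875, 119.66453552246094), 5.079423427581787) 0.13871168517207366
```

```bash
cat >> h.py <<'E'
from scipy.spatial.transform import Rotation as R
th=np.radians(64.3);U=np.array([np.cos(th),np.sin(th),0]);V=np.array([-U[1],U[0],0]);Z=np.array([0,0,1.])
LID=np.array([.4947,-.0596,.110])
def plan(s,tgt):
    r=R.from_quat(s["tcp_rot"])
    best=None
    for sg in (1,-1):
        M=np.stack([np.cross(-Z,sg*V),-Z,sg*V],1)
        rv=(r.inv()*R.from_matrix(M)).as_rotvec()
        if best is None or np.linalg.norm(rv)<np.linalg.norm(best[0]): best=(rv,M)
    dlt=tgt-s["eef_pos"]
    print("t",s["time"],"pos",s["eef_pos"].round(4),"F",s["contact_force"].round(1),"open",round(s["opening"],3))
    print("axes x",r.as_matrix()[:,0].round(3),"z",r.as_matrix()[:,2].round(3))
    print("rot units",(np.degrees(best[0])/30).round(3),"travel now",(r.inv().apply(dlt)/.3).round(4),"travel after rot",(best[1].T@dlt/.3).round(4))
    rel=s["eef_pos"]-LID; print("tcp in lid frame mm",(rel@U*1e3).round(1),(rel@V*1e3).round(1),"tip above seat",((rel[2]-.025)*1e3).round(1), "q",s["qpos"].round(2))
E
cat > st.py <<'E'
import sys
from h import *
from plant import ctrl
x,h=float(sys.argv[1])/1e3,float(sys.argv[2])/1e3
plan(ctrl.get_state(),LID+x*U+(h+.025)*Z)
E
python3 st.py -64 40
```

```text
t 0.3 pos [ 0.259  -0.6231  0.2558] F [-0.1  0.6  0.3] open 0.996
axes x [-0.923 -0.384 -0.   ] z [ 0.384 -0.923 -0.001]
rot units [ 1.000e-03 -1.391e+00 -1.000e-03] travel now [-1.2872  0.2707 -1.2909] travel after rot [-1.82    0.2695 -0.1065]
tcp in lid frame mm -610.0 -32.0 tip above seat 120.8 q [-1.33  0.29  1.58 -0.    1.28 -0.15]
```

Call:
{"op": "arm_command", "data": {
  "steps": [
    {"hand": 0, "rotation": [0, -0.348, 0], "travel": [0, 0, 0]},
    {"hand": 0, "rotation": [0, -0.348, 0], "travel": [0, 0, 0]},
    {"hand": 0, "rotation": [0, -0.348, 0], "travel": [0, 0, 0]},
    {"hand": 0, "rotation": [0, -0.348, 0], "travel": [0, 0, 0]},
    {"hand": 0, "travel": [-0.15, 0, 0], "rotation": [0, 0, 0]},
    {"hand": 0, "travel": [-0.15, 0, -0.02], "rotation": [0, 0, 0]},
    {"hand": 0, "travel": [-0.15, 0, -0.02], "rotation": [0, 0, 0]},
    {"hand": 0, "travel": [-0.15, 0, -0.02], "rotation": [0, 0, 0]},
    {"hand": 0, "travel": [-0.15, 0, -0.02], "rotation": [0, 0, 0]},
    {"hand": 0, "travel": [-0.15, 0, -0.02], "rotation": [0, 0, 0]},
    {"hand": 0, "travel": [-0.15, 0, 0], "rotation": [0, 0, 0]},
    {"hand": 0, "travel": [-0.15, 0, 0], "rotation": [0, 0, 0]}
  ],
  "grip_force": 40
}}

```text
time: 1.8
eef_pos: [0.3822, -0.2751, 0.2554]
tcp_rot: [0.381, -0.595, 0.596, -0.382]
contact_force: [-0.1, -0.3, -0.2]
opening: 0.0
```

```bash
python3 st.py -64 40
```

```text
t 1.8 pos [ 0.3822 -0.2751  0.2554] F [-0.1 -0.3 -0.2] open 0.0
axes x [-0.418 -0.908 -0.001] z [ 0.908 -0.418  0.001]
rot units [-0.003  0.033 -0.002] travel now [-0.5959  0.2685  0.0364] travel after rot [-0.5966  0.268   0.0265]
tcp in lid frame mm -243.0 8.0 tip above seat 120.4 q [-0.84 -0.18  2.06  0.    1.26 -0.41]
```

Call:
{"op": "arm_command", "data": {
  "steps": [
    {"hand": 0, "rotation": [0, 0.033, 0], "travel": [-0.12, 0, 0.005]},
    {"hand": 0, "travel": [-0.12, 0, 0.01], "rotation": [0, 0, 0]},
    {"hand": 0, "travel": [-0.12, 0, 0.01], "rotation": [0, 0, 0]},
    {"hand": 0, "travel": [-0.12, 0, 0], "rotation": [0, 0, 0]},
    {"hand": 0, "travel": [-0.1, 0.1, 0], "rotation": [0, 0, 0]},
    {"hand": 0, "travel": [0, 0.1, 0], "rotation": [0, 0, 0]},
    {"hand": 0, "travel": [0, 0.06, 0], "rotation": [0, 0, 0]},
    {"hand": 0, "travel": [0, 0, 0], "rotation": [0, 0, 0]}
  ]
}}

```text
time: 2.8
eef_pos: [0.4678, -0.1125, 0.1779]
tcp_rot: [0.376, -0.595, 0.6, -0.38]
contact_force: [-0.2, 0.3, 1.0]
opening: -0.002
```

```bash
python3 st.py -64 15; python3 - <<'E'
from plant import ctrl
import cv2
for c in ["top","scene","wrist"]:
    p,d=ctrl.read_camera(c);cv2.imwrite(f"pics/{c}1.png",p)
p=cv2.imread("pics/scene1.png")[120:270,140:340];cv2.imwrite("pics/s1z.png",cv2.resize(p,None,fx=4,fy=4))
E
```

```text
t 2.8 pos [ 0.4678 -0.1125  0.1779] F [-0.2  0.3  1. ] open -0.002
axes x [-0.429 -0.903 -0.001] z [ 0.903 -0.429  0.008]
rot units [-0.015  0.01  -0.002] travel now [0.0157 0.0931 0.0036] travel after rot [0.0156 0.0931 0.0044]
tcp in lid frame mm -59.3 1.3 tip above seat 42.9 q [-0.45 -0.07  2.12  0.    1.09 -0.  ]
```

View pics/s1z.png

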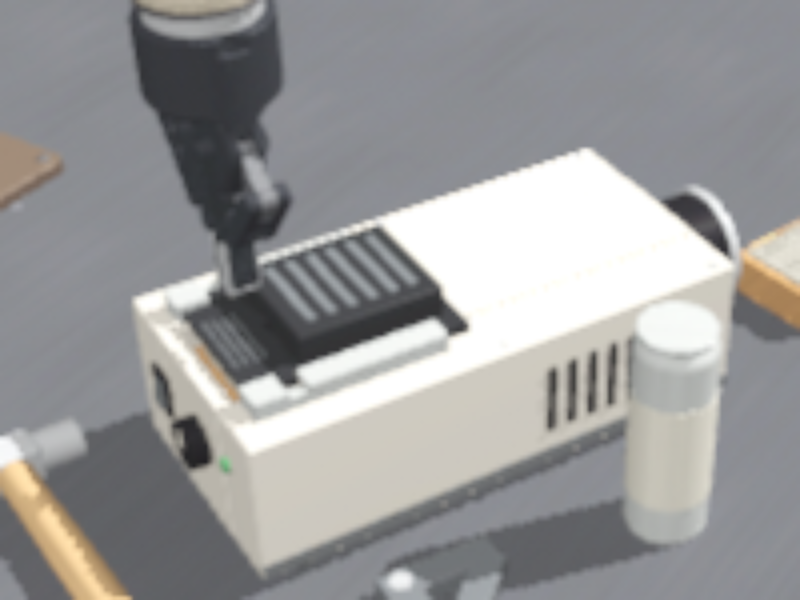

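View pics/wrist1.png

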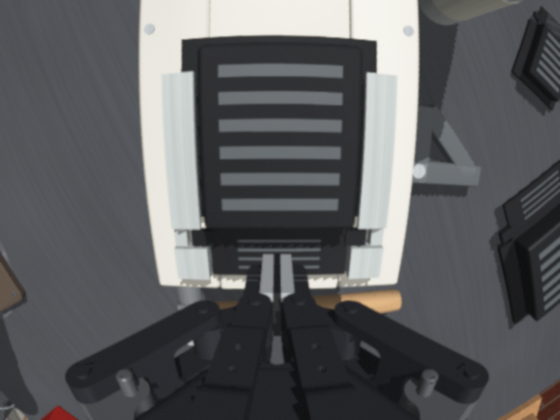

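The wrist view shows the closed fingers on the lid's centreline (column ~278), just short of the hood. The ribbed tab is at row ~255. I'll descend to just above it.

Call:
{"op": "arm_command", "data": {
  "steps": [
    {"hand": 0, "rotation": [-0.015, 0.01, 0], "travel": [0.016, 0.03, 0.004]},
    {"hand": 0, "travel": [0, 0.04, 0], "rotation": [0, 0, 0]},
    {"hand": 0, "travel": [0, 0.02, 0], "rotation": [0, 0, 0]},
    {"hand": 0, "travel": [0, 0, 0], "rotation": [0, 0, 0]}
  ]
}}

```text
time: 3.45
eef_pos: [0.4692, -0.1198, 0.1535]
tcp_rot: [0.374, -0.597, 0.601, -0.377]
contact_force: [-0.0, -0.4, -0.4]
opening: -0.002
```

```bash
python3 st.py -63 5
```

```text
t 3.45 pos [ 0.4692 -0.1198  0.1535] F [-0.  -0.4 -0.4] open -0.002
axes x [-0.435 -0.9   -0.001] z [ 0.9   -0.435  0.008]
rot units [-0.016 -0.004 -0.001] travel now [-0.0078  0.045  -0.0109] travel after rot [-0.0078  0.0451 -0.0105]
tcp in lid frame mm -65.3 -3.2 tip above seat 18.5 q [-0.46 -0.03  2.13  0.    1.04 -0.01]
```

Call:
{"op": "arm_command", "data": {
  "steps": [
    {"hand": 0, "rotation": [0, 0, 0], "travel": [-0.005, 0.02, -0.01]},
    {"hand": 0, "travel": [0, 0.012, 0], "rotation": [0, 0, 0]},
    {"hand": 0, "travel": [0, 0, 0], "rotation": [0, 0, 0]}
  ]
}}

```text
time: 3.82
eef_pos: [0.4673, -0.117, 0.1436]
tcp_rot: [0.374, -0.597, 0.601, -0.378]
contact_force: [-0.6, -0.5, 0.6]
opening: -0.002
```

```bash
python3 st.py -63 5
```

```text
t 3.825 pos [ 0.4673 -0.117   0.1436] F [-0.6 -0.5  0.6] open -0.002
axes x [-0.435 -0.9   -0.001] z [ 0.9   -0.435  0.009]
rot units [-0.016 -0.003 -0.001] travel now [-0.0021  0.0121 -0.0007] travel after rot [-0.0021  0.0121 -0.0006]
tcp in lid frame mm -63.6 -0.2 tip above seat 8.6 q [-0.46 -0.02  2.14  0.    1.02 -0.01]
```

Call:
{"op": "arm_command", "data": {
  "steps": [
    {"hand": 0, "rotation": [0, 0, 0], "travel": [0, 0.008, 0]},
    {"hand": 0, "travel": [0, 0.004, 0], "rotation": [0, 0, 0]},
    {"hand": 0, "travel": [0, 0.002, 0], "rotation": [0, 0, 0]}
  ]
}}

```text
time: 4.2
eef_pos: [0.4674, -0.1171, 0.1403]
tcp_rot: [0.374, -0.597, 0.601, -0.378]
contact_force: [-1.1, 1.1, 3.5]
opening: 0.0
```

```bash
python3 st.py -63 4.5
```

```text
t 4.2 pos [ 0.4674 -0.1171  0.1403] F [-1.1  1.1  3.5] open 0.0
axes x [-0.435 -0.9   -0.   ] z [ 0.9   -0.435  0.008]
rot units [-0.016 -0.003 -0.001] travel now [-0.0021  0.0027 -0.0013] travel after rot [-0.0021  0.0027 -0.0012]
tcp in lid frame mm -63.6 -0.4 tip above seat 5.3 q [-0.46 -0.02  2.14  0.    1.01 -0.01]
```

Call:
{"op": "arm_command", "data": {
  "steps": [
    {"hand": 0, "rotation": [0, 0, 0], "travel": [0, 0.005, 0]},
    {"hand": 0, "travel": [0, 0.002, 0], "rotation": [0, 0, 0]},
    {"hand": 0, "travel": [0, 0.002, 0], "rotation": [0, 0, 0]}
  ]
}}

```text
time: 4.58
eef_pos: [0.4675, -0.1172, 0.1387]
tcp_rot: [0.374, -0.597, 0.601, -0.377]
contact_force: [-3.2, 1.0, 6.9]
opening: 0.0
```

```bash
python3 st.py -55 4
```

```text
t 4.575 pos [ 0.4675 -0.1172  0.1387] F [-3.2  1.   6.9] open 0.0
axes x [-0.435 -0.901 -0.   ] z [ 0.901 -0.435  0.008]
rot units [-0.014 -0.002 -0.   ] travel now [-0.0288 -0.001  -0.0016] travel after rot [-0.0288 -0.001  -0.0016]
tcp in lid frame mm -63.6 -0.5 tip above seat 3.7 q [-0.46 -0.01  2.14  0.    1.01 -0.01]
```

The tab is at its stop: the tip is 3.7 mm above the seat with 6.9 N on it. Next I'll slide onto the hood face and push.

Call:
{"op": "arm_command", "data": {
  "steps": [
    {"hand": 0, "rotation": [0, 0, 0], "travel": [-0.015, 0.002, 0]},
    {"hand": 0, "travel": [-0.015, 0.002, 0], "rotation": [0, 0, 0]},
    {"hand": 0, "travel": [-0.015, 0.002, 0], "rotation": [0, 0, 0]},
    {"hand": 0, "travel": [-0.015, 0.002, 0], "rotation": [0, 0, 0]}
  ]
}}

```text
time: 5.08
eef_pos: [0.4772, -0.105, 0.139]
tcp_rot: [0.376, -0.592, 0.605, -0.377]
contact_force: [-3.1, -4.7, 6.0]
opening: -0.0
```

```bash
python3 st.py -55 4
```

```text
t 5.075 pos [ 0.4772 -0.105   0.139 ] F [-3.1 -4.7  6. ] open -0.0
axes x [-0.433 -0.902  0.009] z [ 0.902 -0.432  0.016]
rot units [-0.03   0.002  0.017] travel now [ 0.0217  0.0001 -0.0129] travel after rot [ 0.0217  0.0001 -0.0129]
tcp in lid frame mm -48.5 -3.9 tip above seat 4.0 q [-0.42 -0.    2.13 -0.01  1.    0.03]
```

Call:
{"op": "arm_command", "data": {
  "steps": [
    {"hand": 0, "rotation": [-0.03, 0, 0.017], "travel": [-0.02, 0.001, -0.008]},
    {"hand": 0, "travel": [-0.02, 0.001, -0.006], "rotation": [0, 0, 0]},
    {"hand": 0, "travel": [-0.02, 0.001, -0.002], "rotation": [0, 0, 0]},
    {"hand": 0, "travel": [-0.02, 0.001, -0.002], "rotation": [0, 0, 0]}
  ]
}}

```text
time: 5.58
eef_pos: [0.4845, -0.082, 0.139]
tcp_rot: [0.377, -0.596, 0.601, -0.377]
contact_force: [-2.3, -4.8, 6.0]
opening: -0.002
```

```bash
python3 st.py -55 4
```

```text
t 5.575 pos [ 0.4845 -0.082   0.139 ] F [-2.3 -4.8  6. ] open -0.002
axes x [-0.432 -0.902  0.003] z [ 0.902 -0.432  0.006]
rot units [-0.011  0.003  0.006] travel now [ 0.1012  0.0004 -0.0018] travel after rot [ 1.012e-01  1.000e-04 -1.700e-03]
tcp in lid frame mm -24.6 -0.5 tip above seat 4.0 q [-0.37  0.01  2.12 -0.    1.01  0.08]
```

Call:
{"op": "arm_command", "data": {
  "steps": [
    {"hand": 0, "rotation": [0, 0, 0], "travel": [-0.02, -0.006, -0.002]},
    {"hand": 0, "travel": [-0.02, -0.004, -0.002], "rotation": [0, 0, 0]},
    {"hand": 0, "travel": [-0.02, 0, -0.002], "rotation": [0, 0, 0]},
    {"hand": 0, "travel": [-0.02, 0, -0.001], "rotation": [0, 0, 0]},
    {"hand": 0, "travel": [-0.02, 0, -0.001], "rotation": [0, 0, 0]},
    {"hand": 0, "travel": [-0.02, 0, -0.001], "rotation": [0, 0, 0]}
  ]
}}

```text
time: 6.32
eef_pos: [0.4983, -0.0518, 0.1414]
tcp_rot: [0.381, -0.59, 0.605, -0.375]
contact_force: [-1.3, -8.5, 3.3]
opening: 0.002
```

```bash
python3 st.py 50 8;  python3 - <<'E'
from plant import ctrl
import cv2
p,d=ctrl.read_camera("scene")
p=p[120:270,140:340];cv2.imwrite("pics/s2z.png",cv2.resize(p,None,fx=4,fy=4))
E
```

```text
t 6.325 pos [ 0.4983 -0.0518  0.1414] F [-1.3 -8.5  3.3] open 0.002
axes x [-0.428 -0.904  0.018] z [ 0.904 -0.428  0.013]
rot units [-0.024  0.012  0.034] travel now [-0.1379 -0.0079  0.0016] travel after rot [-0.138  -0.0055  0.0006]
tcp in lid frame mm 8.6 0.2 tip above seat 6.4 q [-0.3   0.03  2.09 -0.02  1.01  0.16]
```

View pics/s2z.png

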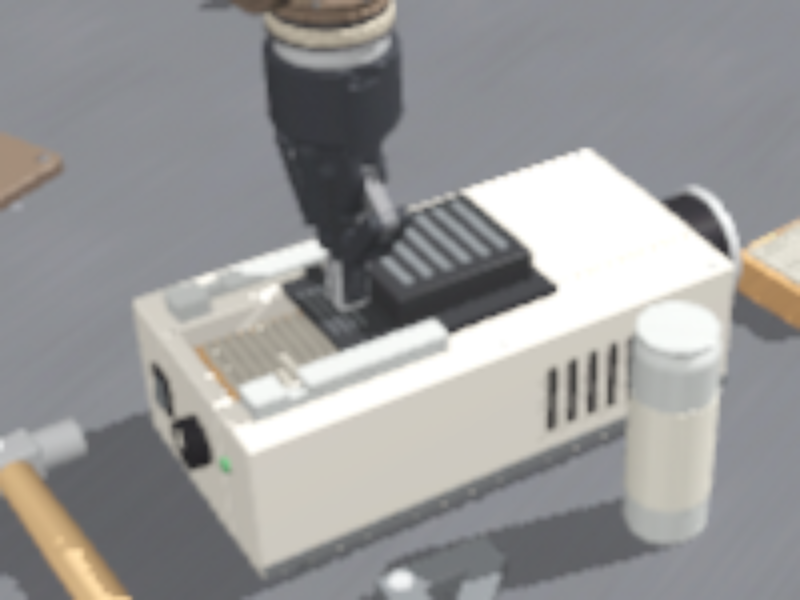

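The lid is on its way: the tab is under the lips and the filter is half uncovered. I'll ease off the downward pressure and keep pushing.

Call:
{"op": "arm_command", "data": {
  "steps": [
    {"hand": 0, "rotation": [-0.024, 0.01, 0.034], "travel": [-0.02, -0.005, 0]},
    {"hand": 0, "travel": [-0.02, -0.004, 0], "rotation": [0, 0, 0]},
    {"hand": 0, "travel": [-0.02, -0.001, 0], "rotation": [0, 0, 0.01]},
    {"hand": 0, "travel": [-0.02, 0, 0], "rotation": [0, 0, 0]}
  ]
}}

```text
time: 6.88
eef_pos: [0.5068, -0.0312, 0.1416]
tcp_rot: [-0.379, 0.598, -0.598, 0.376]
contact_force: [-2.2, -8.4, 6.3]
opening: 0.007
```

```bash
python3 st.py 70 10
```

```text
t 6.875 pos [ 0.5068 -0.0312  0.1416] F [-2.2 -8.4  6.3] open 0.007
axes x [-0.43  -0.903  0.004] z [ 0.903 -0.43  -0.003]
rot units [0.006 0.008 0.007] travel now [-0.1304 -0.0118  0.0052] travel after rot [-0.1304 -0.0113  0.0047]
tcp in lid frame mm 30.9 1.4 tip above seat 6.6 q [-0.26  0.05  2.07 -0.    1.02  0.19]
```

Call:
{"op": "arm_command", "data": {
  "steps": [
    {"hand": 0, "rotation": [0, 0, 0], "travel": [0.003, -0.01, 0.003]},
    {"hand": 0, "travel": [0, -0.004, 0], "rotation": [0, 0, 0]},
    {"hand": 0, "travel": [0, 0, 0], "rotation": [0, 0, 0]}
  ]
}}

```text
time: 7.25
eef_pos: [0.5061, -0.0305, 0.1442]
tcp_rot: [-0.38, 0.6, -0.596, 0.376]
contact_force: [0.5, -3.8, 1.0]
opening: 0.003
```

```bash
python3 st.py 70 11
```

```text
t 7.25 pos [ 0.5061 -0.0305  0.1442] F [ 0.5 -3.8  1. ] open 0.003
axes x [-0.43  -0.903  0.002] z [ 0.903 -0.43  -0.007]
rot units [0.014 0.009 0.004] travel now [-0.1293 -0.0064  0.0084] travel after rot [-0.1294 -0.006   0.0079]
tcp in lid frame mm 31.2 2.4 tip above seat 9.2 q [-0.26  0.04  2.07 -0.    1.03  0.18]
```

Call:
{"op": "arm_command", "data": {
  "steps": [
    {"hand": 0, "rotation": [0.01, 0.008, 0], "travel": [-0.02, -0.004, 0.004]},
    {"hand": 0, "travel": [-0.02, -0.004, 0.002], "rotation": [0, 0, 0]},
    {"hand": 0, "travel": [-0.02, -0.003, 0.002], "rotation": [0, 0, 0]},
    {"hand": 0, "travel": [-0.02, -0.001, 0], "rotation": [0, 0, 0]}
  ]
}}

```text
time: 7.75
eef_pos: [0.5161, -0.0083, 0.1449]
tcp_rot: [-0.38, 0.601, -0.596, 0.373]
contact_force: [-1.4, -2.7, -2.1]
opening: 0.001
```

```bash
python3 st.py 72 11.5;  python3 - <<'E'
from plant import ctrl
import cv2
p,d=ctrl.read_camera("scene")
p=p[120:270,140:340];cv2.imwrite("pics/s3z.png",cv2.resize(p,None,fx=4,fy=4))
E
```

```text
t 7.75 pos [ 0.5161 -0.0083  0.1449] F [-1.4 -2.7 -2.1] open 0.001
axes x [-0.434 -0.901  0.004] z [ 0.901 -0.434 -0.011]
rot units [0.02  0.    0.009] travel now [-0.055  -0.0057  0.0099] travel after rot [-0.055  -0.0053  0.01  ]
tcp in lid frame mm 55.5 3.0 tip above seat 9.9 q [-0.21  0.07  2.05 -0.    1.04  0.24]
```

View pics/s3z.png

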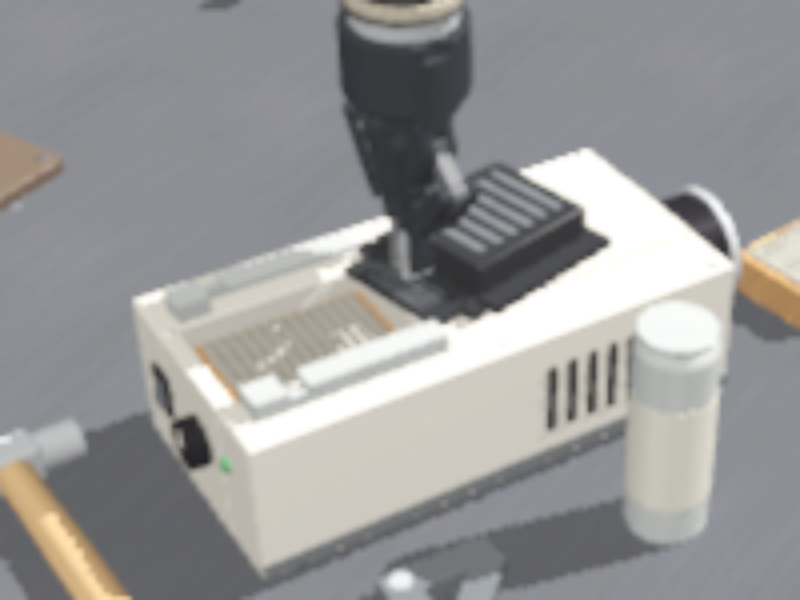

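Call:
{"op": "arm_command", "data": {
  "steps": [
    {"hand": 0, "rotation": [0.02, 0, 0.009], "travel": [-0.018, -0.003, 0.003]},
    {"hand": 0, "travel": [-0.018, -0.003, 0.002], "rotation": [0, 0, 0]},
    {"hand": 0, "travel": [-0.018, -0.001, 0], "rotation": [0, 0, 0]},
    {"hand": 0, "travel": [0, 0, 0], "rotation": [0, 0, 0]}
  ]
}}

```text
time: 8.3
eef_pos: [0.5268, 0.0084, 0.1486]
tcp_rot: [0.374, -0.599, 0.599, -0.378]
contact_force: [-1.4, -0.1, -0.1]
opening: 0.001
```

```bash
python3 st.py 74 11.5
```

```text
t 8.3 pos [0.5268 0.0084 0.1486] F [-1.4 -0.1 -0.1] open 0.001
axes x [-0.434 -0.901 -0.005] z [ 0.901 -0.434  0.004]
rot units [-0.007 -0.    -0.01 ] travel now [0.0042 0.0071 0.0018] travel after rot [0.0041 0.0071 0.0019]
tcp in lid frame mm 75.2 0.6 tip above seat 13.6 q [-0.18  0.08  2.03  0.    1.03  0.27]
```

Call:
{"op": "arm_command", "data": {
  "steps": [
    {"hand": 0, "rotation": [0, 0, 0], "travel": [0.02, -0.003, 0]},
    {"hand": 0, "travel": [0.01, -0.08, 0], "rotation": [0, 0, 0]},
    {"hand": 0, "travel": [0, -0.12, 0], "rotation": [0, 0, 0]},
    {"hand": 0, "travel": [0, -0.12, 0], "rotation": [0, 0, 0]},
    {"hand": 0, "travel": [0, -0.12, 0], "rotation": [0, 0, 0]},
    {"hand": 0, "travel": [0, 0, 0], "rotation": [0, 0, 0]}
  ]
}}

```text
time: 9.05
eef_pos: [0.5215, -0.0017, 0.2861]
tcp_rot: [-0.372, 0.599, -0.599, 0.379]
contact_force: [0.0, -0.4, -0.2]
opening: -0.002
```

```bash
python3 - <<'E'
from h import *
from plant import ctrl
for c in ["top","scene"]:
    p,d=ctrl.read_camera(c);W=cloud(d,ctrl.camera_params(c))
    L=(W-LID)@np.stack([U,V,Z],1)*1e3
    cv2.imwrite(f"pics/{c}4.png",p)
    k=(d>0)&(abs(L[...,1])<41)&(L[...,0]>20)&(L[...,0]<240)
    h=k&(L[...,2]>22)&(L[...,2]<34)
    print(c,"hood x",np.percentile(L[h][:,0],[.5,99.5]),"z",np.median(L[h][:,2]), np.polyfit(L[h][:,0],L[h][:,2],1)[0],np.polyfit(L[h][:,1],L[h][:,2],1)[0])
    for a in range(30,90,5):
        t=k&(abs(L[...,1])<30)&(L[...,0]>a)&(L[...,0]<a+5);print(a,np.round(np.median(L[t][:,2]),1),end="; ")
    print()
p=cv2.imread("pics/scene4.png")[120:270,140:340];cv2.imwrite("pics/s4z.png",cv2.resize(p,None,fx=4,fy=4))
E
```

```text
top hood x [151.92224327 190.81015544] z 27.89578343324571 -0.0513659649020292 0.003658351590653542
30 433.7; 35 433.7; 40 434.0; 45 433.7; 50 433.8; 55 433.7; 60 434.1; 65 433.7; 70 433.9; 75 434.5; 80 434.2; 85 434.4; 
scene hood x [ 79.8280412  189.91325804] z 28.669611392765123 0.00813548624089011 0.027219471229915665
30 323.2; 35 311.1; 40 324.6; 45 239.3; 50 231.5; 55 186.1; 60 217.0; 65 218.8; 70 330.8; 75 363.8; 80 352.0; 85 329.4;
```

View pics/s4z.png

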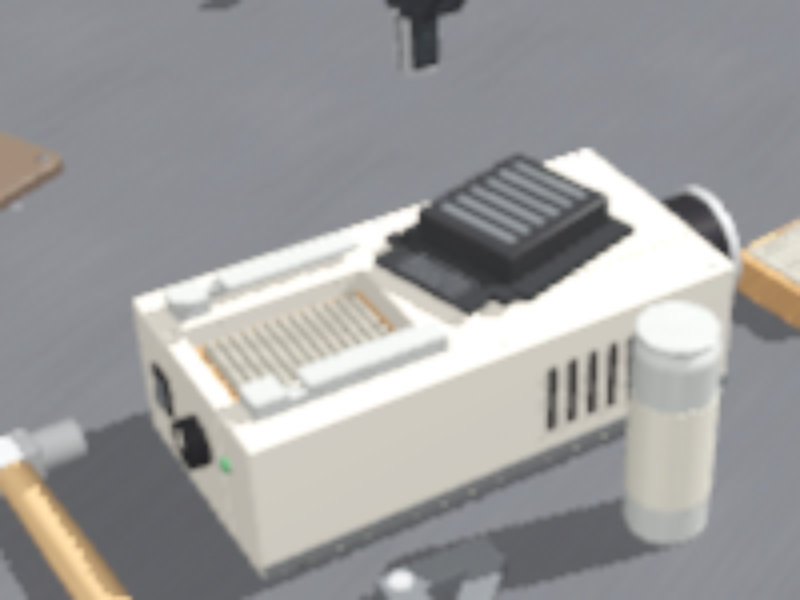

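View pics/top4.png

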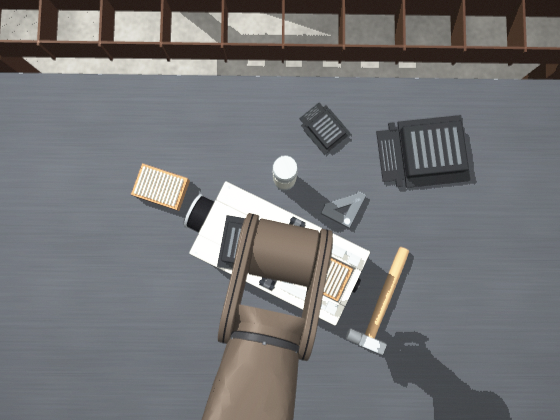

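The lid is clear of the rails, but the arm hides it from the top camera. I'll move aside to check.

Call:
{"op": "arm_command", "data": {
  "steps": [
    {"hand": 0, "rotation": [0, 0, 0], "travel": [0.16, 0, 0]},
    {"hand": 0, "travel": [0.16, 0, 0], "rotation": [0, 0, 0]},
    {"hand": 0, "travel": [0.16, 0, 0], "rotation": [0, 0, 0]},
    {"hand": 0, "travel": [0.16, 0, 0], "rotation": [0, 0, 0]},
    {"hand": 0, "travel": [0.16, 0, 0], "rotation": [0, 0, 0]},
    {"hand": 0, "travel": [0.16, 0, 0], "rotation": [0, 0, 0]},
    {"hand": 0, "travel": [0.16, 0, 0], "rotation": [0, 0, 0]},
    {"hand": 0, "travel": [0, 0, 0], "rotation": [0, 0, 0]}
  ]
}}

```text
time: 10.15
eef_pos: [0.363, -0.3083, 0.2615]
tcp_rot: [-0.378, 0.61, -0.587, 0.374]
contact_force: [-0.2, 0.3, -0.1]
opening: 0.001
```

```bash
python3 - <<'E'
from h import *
from plant import ctrl
print(ctrl.get_state()["contact_force"].round(1))
p,d=ctrl.read_camera("top");W=cloud(d,ctrl.camera_params("top"))
L=(W-LID)@np.stack([U,V,Z],1)*1e3
cv2.imwrite("pics/top5.png",p)
k=(d>0)&(abs(L[...,1])<60)&(L[...,0]>20)&(L[...,0]<240)
h=k&(L[...,2]>22)&(L[...,2]<34)
print(cv2.minAreaRect(L[h][:,:2].astype(np.float32)),np.median(L[h][:,2]))
A=np.c_[L[h][:,:2],np.ones(h.sum())];print("slopes",np.linalg.lstsq(A,L[h][:,2],rcond=None)[0][:2])
for a in range(30,200,6):
    t=k&(abs(L[...,1])<30)&(L[...,0]>a)&(L[...,0]<a+6);print(a,np.round(np.median(L[t][:,2]),1),end="; ")
p0=cv2.imread("pics/top0.png");print("\nchanged outside",)
cv2.imwrite("pics/diff5.png",cv2.absdiff(p,p0)*3)
E
```

```text
[-0.2  0.3 -0.1]
((135.28579711914062, 15.23007583618164), (97.06106567382812, 81.91632843017578), 16.238805770874023) 27.758489690536166
slopes [-0.00010629 -0.00096788]
30 -26.2; 36 -1.7; 42 -1.0; 48 5.9; 54 8.6; 60 8.9; 66 8.6; 72 8.6; 78 8.2; 84 10.4; 90 27.3; 96 27.6; 102 27.7; 108 28.2; 114 28.2; 120 28.0; 126 28.2; 132 27.9; 138 27.3; 144 27.6; 150 27.7; 156 27.4; 162 27.1; 168 26.9; 174 27.3; 180 26.6; 186 6.6; 192 4.6; 198 -0.9; 
changed outside
```

View pics/top5.png

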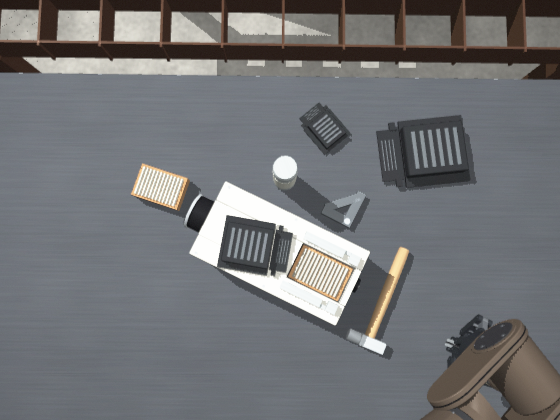

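View pics/diff5.png

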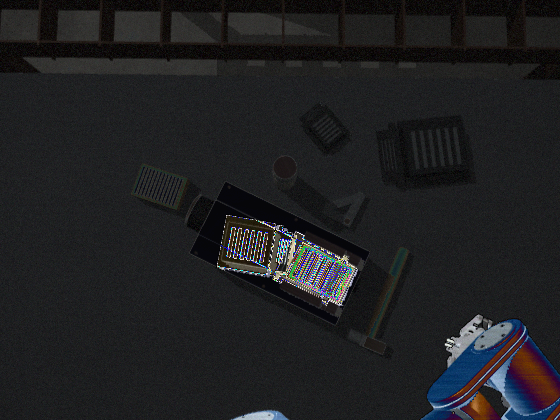

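```bash
python3 -c "
from plant import ctrl
print(ctrl.sign_off(), ctrl.get_state()['time'])"
```

```text
the job is handed in; nothing more can be done
the job is handed in; nothing more can be done
```

The lid is off its seat and lying on the bare top of the case, the filter is uncovered, and I've handed the job in. I pressed the snap tab to its stop with the closed fingertips (about 7 N). Then I pushed the lid by its hood face along the rails, backed off and moved the arm clear, about 10 s in all.

The last checks, from the top camera:
- **Position:** the lid's origin is about 132 mm from its seat, at case x ≈ 0.062 m against the 0.048 m needed.
- **Flatness:** the hood top is 27.8 mm above the seat with slopes under 0.001 rad, so the lid is flat and at seat height.
- **Tab:** its top is about 8.7 mm above the seat, so it has sprung back.
- **Other things:** the spare filter, magnet, spray can and hammer show no movement in the before/after picture, and the arm touches nothing.

- **Not as intended:** once free of the rails, the lid turned about 16° and shifted about 15 mm sideways. It is still on the case top, but the margins are thin. By calculation, a back corner of the tab is less than 1 mm past the rail ends and a front corner of the base is about 1 mm inside the case edge.
- **Not measured:** I had no direct reading of the tab joint or the lid's speed. The tab result comes from depth and force readings, and I assumed the lid was at rest once the arm had left it.

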